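# Clip the filter cassette into its holder

### The job

Refit the blue filter cassette in the black holder on the bench: keeping it sloped, feel its tongue home under the orange lip, then swing the other end down until the sprung latch snaps shut over the flange and the cassette lies flat on its seat. The holder is brittle and is bolted in a different spot along its slots each time, so work gently by feel and never push the cassette hard against it (keep well under 30 N). Leave the other things on the bench alone.

Things in the scene. Friction and masses are not known exactly. Their poses are not given: they have to be found in the camera images.
- cassette: Loose blue filter cassette with white pleats, 0.2 to 0.33 kg, lying flat, handle up, 120 x 90 mm. Origin: centre of its underside; x runs from the tongue (-x end) to the flange (+x end), y across, z up out of the pleats. Frame: x = -44 to 48 mm, y = -45 to 45, 14 mm high. Highest point 46 mm (handle).
- grip (a point): Middle of the crossbar of the cassette's arched handle: x = 15, y = 0, z = 38 mm in the cassette's frame, same axes. The crossbar runs along y, 64 mm long, 14 mm thick in x (pinch it across this), z = 30 to 46 mm, on a leg at each end.
- tongue (a point): Middle of the lower free edge of the cassette's tongue: x = -60, y = 0, z = 0 mm in the cassette's frame, same axes. The tongue: x = -60 to -44, y = -35 to 35, 7 mm thick up from the underside.
- flange (a point): Middle of the lower far edge of the cassette's flange: x = 60, y = 0, z = 0 mm in the cassette's frame. The flange: x = 48 to 60, full width, 8 mm thick up from the underside.
- base: Fixed grey base plate, 200 x 134 x 8 mm, with the black holder on it. Origin: centre of its underside; x runs from the orange lip (-x, nearer the robot) to the latch (+x), z up. The holder is bolted through slots, up to 16 mm off either way along x. This shift is NOT in this pose or in any reported pose: see or feel it, and add it to every holder x given in these notes (base's frame, mm).
- seat (a point): Point fixed to the base at x = 0, y = 0, z = 14 mm, base's axes: the height of the flat seat on which the cassette's underside comes to lie. Holder side walls: inner faces at y = -48 and 48, top at z = 24. Far wall: inner face at x = 61.25 plus shift, top at z = 23. The seated cassette has 2.5 mm of play in x and 3 mm either way in y.
- lip (a point): Point fixed to the base at x = -53, y = 0, z = 24.5 mm, base's axes: where the lower edge of the orange lip is for shift 0. The lip overhangs 8 mm, is 5 mm thick; the slot under it is 10.5 mm high over the seat, with its back wall at x = -61.25 plus shift. Tongue fully in, the cassette can slope to about 0.4 rad; its flange clears the shut latch above about 0.2 rad.
- latch (a joint): Sprung steel latch with orange back, mid far (+x) end, 44 mm wide. Value in m: 0 shut, 0.009 pushed back (+x). Shut, its tip is at x = 56 plus shift; oiled nose slopes 60 deg from z = 35 to 25.5, flat underside at z = 23.5. Spring 5 N + 0.5 N/mm. The flange coming down pushes it back about 4 mm, then it snaps over the flange: about 7 N at the flange or 11 N at the handle.
- tape_roll: roll of black insulating tape lying flat, 72 mm across, 19 mm high; origin at the centre of its underside. A bystander.
- oil_bottle: small yellow oil bottle with a red cap and spout, standing, 48 mm across, 136 mm high; origin at the centre of its underside. A bystander.
- stubby_driver: stubby screwdriver with a blue handle, lying, 102 mm long, 29 mm high; origin at the centre of its underside. A bystander.
- collar_black: black knurled collar, 43 mm across, 36 mm high; origin at the centre of its underside. A bystander.

How it is judged:
On the way:
1. the sloped cassette has its tongue down at the lip end of the holder, flange end up (x of tongue in the frame of base between -0.084 and -0.04 m and z of tongue in the frame of base between 0.01 and 0.02 m and y of tongue in the frame of base between -0.01 and 0.01 m and angle between the z axis of cassette and the z axis of base, either way round above 0.1 rad), for 0.1 s.
At the end, for the whole second after the job is handed in: The cassette lies flat on its seat (within 0.035 rad of the base plate, underside 14 mm +- 2.5 mm over the base's underside), within 19 mm of the base's centre in x and 5 mm in y, turned less than 0.08 rad from it, at rest, with the latch shut over its flange (latch joint under 1.2 mm) (angle between the z axis of cassette and the z axis of base, either way round below 0.035 rad and z of cassette in the frame of base between 0.0115 and 0.0165 m and x of cassette in the frame of base between -0.019 and 0.019 m and y of cassette in the frame of base between -0.005 and 0.005 m and angle between the x axis of cassette and the x axis of base, either way round below 0.08 rad and value of joint latch below 0.0012 m and linear speed of cassette below 0.02 m/s and angular speed of cassette below 0.1 rad/s); the robot touches nothing.
It fails at once if the cassette is pushed against the holder or its plate with more than 30 N (contact force between cassette and base above 30 N).
It fails at once if the robot pushes on the holder or its plate with more than 30 N (contact force between the arm and base above 30 N).
It fails at once if the fingers push on the holder or its plate with more than 30 N (contact force between the fingers and base above 30 N).
It fails at once if one of the other things is shifted more than 20 mm (distance of any of tape_roll, oil_bottle, stubby_driver, collar_black from where it was at the start of the episode above 0.02 m).
It also fails if it takes over 45 s, if anything falls off the work surface, if the arm or the gripper's body presses on something with over 40 N, if the wrist force passes 120 N, or if a joint passes its speed limit or range.

### The arm

A 6-joint arm with a two-finger parallel gripper is mounted at the origin on a cart in front of the work surface, level with it; the furniture and walls round the work are solid. World frame = base frame: x ahead of the robot, y to its left, z up, the work surface at z = 0. Lengths are in m, angles in rad, forces in N, time in s.
With the tool pointing down it reaches from about 0.375 to 0.9 m from the base axis. Payload 3.1 kg.
Tool frame: the origin (TCP) lies at the very end of the fingers, on their centre line; the grasp point (between the pads) lies 19 mm behind it; x points along the fingers, z is the direction in which the jaws open and shut, and the axes are right-handed (so a half turn about x gives the same grasp; the last joint's range is limited). The gripper opens to 85 mm and grips with 20 to 120 N. Pads are 22 mm wide; open, the fingers measure 114 mm over their backs; the gripper's body (76 mm by 85 mm) begins 54 mm behind the grasp point. The pads swing forward as they close: fully open they stand 13 mm farther back than shut.
Start: joints at [-1.393, 0.527, 1.433, -0, 1.181, -0.178], TCP at [0.218, -0.586, 0.231] pointing down, gripper open.
Joint ranges: [-3.08, 3.08], [-0.75, 2.2], [0.22, 2.44], [-1.43, 4.57], [0, 2.65], [-2.85, 2.85]. Speed limits (rad/s): [2.79, 2.79, 3.14, 3.14, 3.14, 3.14].

### API

Orientations are given as a unit quaternion [x, y, z, w].
In Python, from station import manip, viewer, job gives the robot as it stands.
- The arm moves only by the tool move_arm, never from a script. Its argument "deltas" is one flat list of numbers, 7 for each row, row after row: the finger opening in mm, from 0 to 85.4, then the shift along the tool's x, y, z in mm, then the turn, a rotation vector about the tool's x, y, z in degrees. In form: [jaw, tx, ty, tz, rx, ry, rz, jaw, tx, ty, tz, rx, ry, rz, ...]. A call has 1 to 10 rows; each row shifts and turns the commanded pose from where the row before left it, along the tool's axes as they then stand; what a row does not reach is not made up. A row lasts 1/10 s, in which the tool goes at most 50 mm and 8.59 degrees, less where a joint would pass 70% of its speed; a pose out of reach is approached as far as the arm can. A call is refused whole if a number of a shift passes 50 or a number of a turn 8.59, either way. A call with a gripper value outside its range is refused whole. The fingers move at their own pace and stop on an object; "force" is the grip in N (left out, the last holds). Time passes only in rows, so rows that do not move let the fingers close. It gives the time, the measured TCP pose, the force and the opening at its end, in the units of the state.
- manip.sense(): the state, without advancing time (a new reading comes with each control period).
- viewer.snapshot(name): name is "scene" or "top" or "wrist"; returns a dict with "image" (384x512x3 uint8, red, green, blue), "depth" (384x512 float32, m along the optical axis (not along the pixel's ray), 0 where there is no reading), "fovy" (degrees; the focal length in pixels is half the picture's height over the tangent of half this angle, whatever the lens; pixels are square), "cx", "cy" (the principal point, pixels), "R" (3x3) and "t" (3): a world point X has camera coordinates R X + t. Camera axes: x right, y down, z forward; pixel columns grow to the right and rows downward; lengths in m; the calibration is good to about 2 mm. A picture is of the moment at which its call begins.
- job.sign_off(): hands the job in, once; it reports no verdict.
The state is a dict: "t": time; "q": joint angles; "qd": joint speeds; "tau": joint torques, N m; "tcp_pos": TCP position; "tool_rot": TCP orientation; "force": force on the tool from outside, world axes, zero at the start; "ft_torque": the same for the moment, N m; "finger_gap": opening from 0.0 (shut) to 1.0 (fully open).
Only numpy, scipy, OpenCV 4.12 (cv2) and the standard library are available. Lean on these libraries where they do the work, as an engineer would, in place of code of your own. Each camera call takes 0.05 s, during which the arm holds its last target.

## Working session

There is one attempt and no reset: what is moved stays moved. The work goes in short steps, Python scripts to look and compute and a tool call to move; the robot and the scene stay as the last step left them, time stands still between calls to the robot, and variables do not carry over. Pictures are saved under pics/ and viewed, and the job is handed in when it is done.

Besides the shell and the picture viewer there is one more tool, called after "Call:" by a JSON object that holds its "name" and its "arguments". move_arm: Moves the arm, as the interface text tells. Its arguments: {"type":"object","properties":{"deltas":{"type":"array"},"force":{"type":"number"}},"required":["deltas"]}

```bash
mkdir -p pics; ls; cat > h.py <<'E'
import numpy as np, cv2
from station import manip, viewer, job
def snap(n,fn=None):
    s=viewer.snapshot(n)
    if fn: cv2.imwrite('pics/'+fn,cv2.cvtColor(s['image'],cv2.COLOR_RGB2BGR))
    s['f']=s['image'].shape[0]/2/np.tan(np.radians(s['fovy'])/2)
    return s
def world(s,u,v,d):
    c=np.stack([(u-s['cx'])/s['f']*d,(v-s['cy'])/s['f']*d,d],-1)
    return (c-s['t'])@s['R']
def cloud(s):
    d=s['depth'];v,u=np.mgrid[:d.shape[0],:d.shape[1]]
    return world(s,u.astype(float),v.astype(float),d.astype(float))
def ray(s,u,v,z):
    C=-s['R'].T@s['t'];r=s['R'].T@np.array([(u-s['cx'])/s['f'],(v-s['cy'])/s['f'],1.])
    return C+r*(z-C[2])/r[2]
E
python3 - <<'E'
from h import *
for n in('scene','top','wrist'):
    s=snap(n,n+'0.png');np.savez('pics/%s0.npz'%n,**s)
print(manip.sense())
E
```

```text
pics
{'t': 0.15, 'q': array([-1.39350001e+00,  5.28271025e-01,  1.43361043e+00, -5.23420539e-06,
        1.18140994e+00, -1.78481345e-01]), 'qd': array([ 0.00116862, -0.00310356, -0.00536694,  0.00018917, -0.00032684,
        0.00138184]), 'tau': array([ 2.96542348e-04, -4.42744124e+01, -1.78276402e+01, -2.90399794e-04,
        5.64325906e-03,  5.24192956e-06]), 'tcp_pos': array([ 0.21763781, -0.5852935 ,  0.23054634]), 'tool_rot': array([ 0.40405668,  0.58101163, -0.40320922,  0.58016034]), 'force': array([ 0.26048516, -0.23800648, -0.14261591]), 'ft_torque': array([0.00134237, 0.0396704 , 0.00650802]), 'finger_gap': 0.9939240678515452}
```

View pics/top0.png

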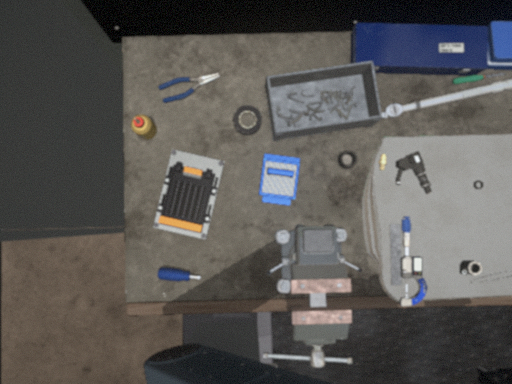

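View pics/scene0.png

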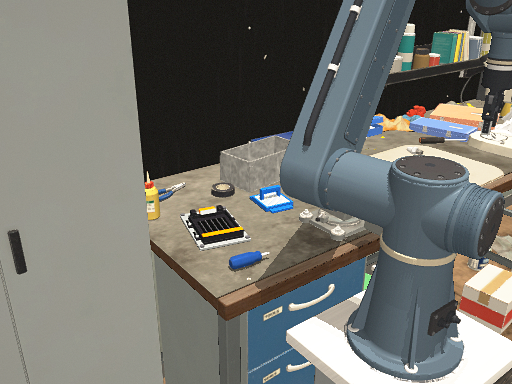

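View pics/wrist0.png

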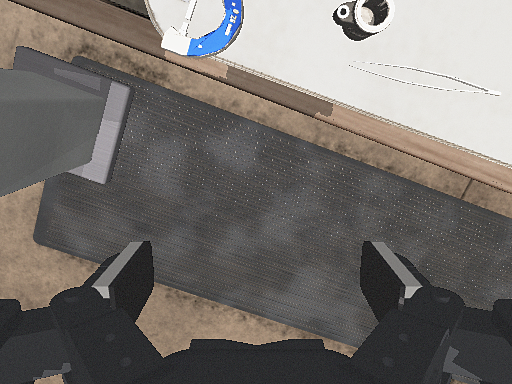

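The top view shows the base with its lip at about (181,225) and latch at (191,171). The cassette is at (280,180) with its handle bar at (281,171). Next I'll measure both.

```bash
python3 - <<'E'
from h import *
s=dict(np.load('pics/top0.npz'));P=cloud(s)
print('f',s['f'],'C',-s['R'].T@s['t'])
im=s['image'];hsv=cv2.cvtColor(im,cv2.COLOR_RGB2HSV)
cv2.imwrite('pics/topz.png',cv2.resize(cv2.cvtColor(im[130:260,120:320],cv2.COLOR_RGB2BGR),None,fx=4,fy=4,interpolation=cv2.INTER_CUBIC))
def roi(m,a,b,c,d):
    o=np.zeros_like(m);o[c:d,a:b]=m[c:d,a:b];return o
blue=roi((cv2.inRange(hsv,(100,90,60),(125,255,255))>0),250,310,140,215)
org=roi((cv2.inRange(hsv,(8,140,120),(28,255,255))>0),150,230,145,245)
n,l,st,c=cv2.connectedComponentsWithStats(org.astype(np.uint8))
for i in range(1,n):
    if st[i,4]>10:
        m=l==i;print('orange',st[i],c[i],'P med',np.median(P[m],0),'min',P[m].min(0),'max',P[m].max(0))
print('floor z', np.median(P[130:150,200:230,2]))
def rect(m,name,z):
    pts=np.argwhere(m)[:,::-1].astype(np.float32)
    # metric rays
    W=np.array([ray(s,u,v,z)[:2] for u,v in pts]).astype(np.float32)
    (cx,cy),(w,h),a=cv2.minAreaRect(W*1000)
    print(name,'c',cx,cy,'size',w,h,'ang',a)
Pc=P
cas=roi((P[...,2]>0.004),255,305,148,212)
rect(cas,'cassette all',0.01)
rect(blue,'blue',0.01)
hd=roi(P[...,2]>0.03,255,305,148,212); print('handle',hd.sum(),P[hd].mean(0),P[hd].min(0),P[hd].max(0)); rect(hd,'handle',0.046)
b=roi((P[...,2]>0.004),145,235,140,245);rect(b,'base',0.008)
E
```

```text
f 480.7188077861053 C [ 0.49907735 -0.09846577  1.19459539]
orange [184 167  18   8  74] [192.37837838 170.40540541] P med [0.6320831  0.03586277 0.03372511] min [0.62257541 0.01414459 0.02446446] max [0.64044422 0.05563151 0.03784268]
orange [160 216  42  16 303] [180.15841584 223.15511551] P med [0.50462806 0.06809008 0.02885737] min [ 0.4844494  -0.09846577  0.01119889] max [0.52326963 0.1169432  1.19459539]
floor z -0.0002387127783502482
cassette all c 606.0859985351562 -177.14419555664062 size 121.47431182861328 156.4943084716797 ang 88.40333557128906
blue c 606.5487060546875 -175.33071899414062 size 91.65132904052734 121.65957641601562 ang 81.0434341430664
handle 176 [ 0.61591646 -0.17276005  0.09689899] [ 0.49907735 -0.20790419  0.03299007] [ 0.63384725 -0.09846577  1.19459539]
handle c 617.8612670898438 -192.99754333496094 size 98.62211608886719 67.41613006591797 ang 72.64801025390625
base c 581.6600341796875 46.31187438964844 size 220.07608032226562 257.63067626953125 ang 88.54267883300781
```

View pics/topz.png

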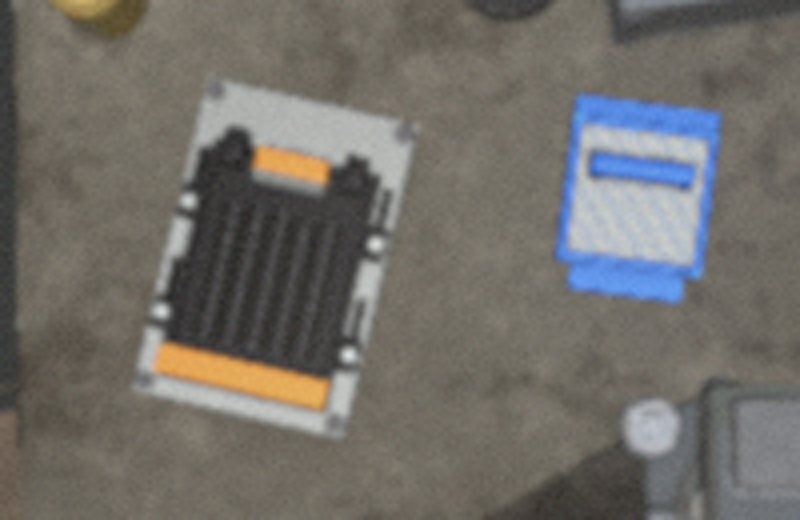

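```bash
cat >> h.py <<'E'
from scipy.spatial.transform import Rotation as Ro
def toolR(xdir,zdir):
    x=np.array(xdir,float);x/=np.linalg.norm(x);z=np.array(zdir,float);z-=x*(x@z);z/=np.linalg.norm(z)
    return np.column_stack([x,np.cross(z,x),z])
def plan(p0,R0,p1,R1,n,jaw):
    """rows in tool axes, rounded to 0.1; returns flat list and end pose"""
    p=np.array(p0,float);R=np.array(R0);tot=Ro.from_matrix(R.T@R1).as_rotvec()
    rows=[];pi=np.array(p0,float)
    for k in range(1,n+1):
        Rt=R0@Ro.from_rotvec(tot*k/n).as_matrix();pt=pi+(np.array(p1)-pi)*k/n
        d=np.round(R.T@(pt-p)*1000,1);r=np.round(np.degrees(Ro.from_matrix(R.T@Rt).as_rotvec()),2)
        rows+= [jaw,*d,*r];p=p+R@d/1000;R=R@Ro.from_rotvec(np.radians(r)).as_matrix()
    print([float(x)+0 for x in rows]);print('end',p,'err',p-p1)
    return p,R
def cur():
    s=manip.sense();return s['tcp_pos'],Ro.from_quat(s['tool_rot']).as_matrix()
E
python3 - <<'E'
from h import *
s=dict(np.load('pics/top0.npz'));P=cloud(s)
d=s['depth']>0
im=s['image']
def roi(m,a,b,c,d):
    o=np.zeros_like(m);o[c:d,a:b]=m[c:d,a:b];return o
def rect(m,name,z):
    n,l,st,c=cv2.connectedComponentsWithStats(m.astype(np.uint8));i=1+st[1:,4].argmax();m=l==i
    W=np.array([ray(s,u,v,z)[:2] for v,u in np.argwhere(m)]).astype(np.float32)
    (cx,cy),(w,h),a=cv2.minAreaRect(W*1000)
    print(name,m.sum(),'c',cx,cy,'size',w,h,'ang',a)
    return m
b=rect(roi(d&(P[...,2]>0.004)&(P[...,2]<.1),145,235,140,245),'base',0.008)
c=rect(roi(d&(P[...,2]>0.005)&(P[...,2]<.1),255,310,145,212),'cass',0.012)
h=rect(roi(d&(P[...,2]>0.036)&(P[...,2]<.06),255,310,145,212),'handle',0.046);print(np.median(P[h],0))
hsv=cv2.cvtColor(im,cv2.COLOR_RGB2HSV)
org=(cv2.inRange(hsv,(8,140,120),(28,255,255))>0)
lip=rect(roi(d&org,150,230,200,245),'lip',.0295)
lat=rect(roi(d&org,150,230,145,190),'latch',.035)
print(P[lip][:,2].max(),P[lat][:,2].max())
p,R=cur();print(R,p)
yaw=np.radians(-9);cx=np.array([np.cos(yaw),np.sin(yaw),0])
for sg in(1,-1):
    R1=toolR([0,0,-1],sg*cx);print(np.degrees(Ro.from_matrix(R.T@R1).as_rotvec()))
E
```

```text
base 4286 c 576.1821899414062 50.06050491333008 size 137.65089416503906 205.42771911621094 ang 76.23268127441406
cass 1641 c 607.1161499023438 -172.58360290527344 size 92.58576965332031 119.7646713256836 ang 81.02833557128906
handle 164 c 621.4951171875 -176.21482849121094 size 63.74866485595703 14.666869163513184 ang 80.99703979492188
[ 0.62132728 -0.17642842  0.04483031]
lip 302 c 504.54736328125 67.62132263183594 size 100.97663879394531 17.61110496520996 ang 74.8841552734375
latch 74 c 631.388427734375 34.29050064086914 size 43.41047286987305 10.012080192565918 ang 75.88764953613281
0.035713889138376226 0.037842683838077346
[[-3.04372321e-04  9.37375249e-01  3.48321045e-01]
 [ 1.67126177e-03  3.48321052e-01 -9.37373806e-01]
 [-9.99998557e-01  2.96825007e-04 -1.67261871e-03]] [ 0.21763781 -0.5852935   0.23054634]
[-60.61531221  -0.07772829  -0.0660834 ]
[ 1.19384639e+02 -7.60793849e-02  8.94857111e-02]
```

```bash
python3 - <<'E'
from h import *
p,R=cur();yaw=np.radians(-9);cx=np.array([np.cos(yaw),np.sin(yaw),0])
R1=toolR([0,0,-1],cx)
plan(p,R,[0.6214,-0.1764,0.23],R1,20,85)
E
```

```text
[85.0, 0.1, 26.0, -12.1, -3.03, 0.0, 0.0, 85.0, 0.0, 26.7, -10.8, -3.03, -0.01, -0.01, 85.0, 0.1, 27.2, -9.3, -3.03, 0.0, 0.0, 85.0, 0.0, 27.6, -7.9, -3.03, -0.01, 0.0, 85.0, 0.1, 28.0, -6.3, -3.03, 0.0, -0.01, 85.0, 0.0, 28.3, -4.9, -3.03, 0.0, 0.0, 85.0, 0.0, 28.6, -3.4, -3.04, -0.01, 0.0, 85.0, 0.1, 28.6, -1.9, -3.03, 0.0, -0.01, 85.0, 0.0, 28.8, -0.4, -3.03, -0.01, 0.0, 85.0, 0.1, 28.7, 1.2, -3.03, 0.0, 0.0, 85.0, 0.0, 28.6, 2.6, -3.03, 0.0, -0.01, 85.0, 0.0, 28.4, 4.2, -3.03, -0.01, 0.0, 85.0, 0.1, 28.2, 5.7, -3.03, 0.0, 0.0, 85.0, 0.0, 27.8, 7.1, -3.03, 0.0, -0.01, 85.0, 0.0, 27.4, 8.7, -3.03, -0.01, 0.0, 85.0, 0.1, 26.9, 10.0, -3.03, 0.0, 0.0, 85.0, 0.0, 26.4, 11.5, -3.03, -0.01, -0.01, 85.0, 0.0, 25.7, 12.8, -3.03, 0.0, 0.0, 85.0, 0.0, 25.0, 14.2, -3.03, 0.0, 0.0, 85.0, 0.1, 24.2, 15.5, -3.04, -0.01, -0.01]
end [ 0.62142934 -0.17638157  0.22996573] err [ 2.93385071e-05  1.84338057e-05 -3.42659579e-05]
```

Call:
{"name": "move_arm", "arguments": {"deltas": [85, 0, 26, -12, -3, 0, 0, 85, 0, 26.5, -11, -3, 0, 0, 85, 0, 27, -9.5, -3, 0, 0, 85, 0, 27.5, -8, -3, 0, 0, 85, 0, 28, -6.5, -3, 0, 0, 85, 0, 28, -5, -3, 0, 0, 85, 0, 28.5, -3.5, -3, 0, 0, 85, 0, 28.5, -2, -3, 0, 0, 85, 0, 29, -0.5, -3, 0, 0, 85, 0, 29, 1, -3, 0, 0]}}

```text
t: 1.15
tcp_pos: [0.4195, -0.38, 0.231]
tool_rot: [0.239, 0.666, -0.239, 0.665]
force: [0.6, -1.1, 0.0]
finger_gap: 0.998
```

Call:
{"name": "move_arm", "arguments": {"deltas": [85, 0, 28.5, 2.5, -3, 0, 0, 85, 0, 28.5, 4, -3, 0, 0, 85, 0, 28, 5.5, -3, 0, 0, 85, 0, 28, 7, -3, 0, 0, 85, 0, 27.5, 8.5, -3, 0, 0, 85, 0, 27, 10, -3, 0, 0, 85, 0, 26.5, 11.5, -3, 0, 0, 85, 0, 25.5, 13, -3, 0, 0, 85, 0, 25, 14, -3, 0, 0, 85, 0, 24, 15.5, -3, 0, 0]}}

```text
t: 2.15
tcp_pos: [0.6222, -0.1768, 0.2309]
tool_rot: [0.059, 0.705, -0.058, 0.704]
force: [0.3, -0.4, 0.7]
finger_gap: 0.995
```

```bash
python3 - <<'E'
from h import *
s=snap('wrist','w1.png');np.savez('pics/w1.npz',**s)
print(-s['R'].T@s['t'],s['f'],s['R']);print(cur())
E
```

```text
[ 0.63312652 -0.11294724  0.37266866] 345.4974671903174 [[ 0.98632405 -0.16481465 -0.00099659]
 [-0.15887447 -0.95234977  0.26036287]
 [-0.04386072 -0.25664382 -0.96551032]]
(array([ 0.62541828, -0.17334196,  0.23099964]), array([[ 0.0031782 ,  0.16067963,  0.9870015 ],
       [ 0.00259673,  0.98700183, -0.16068805],
       [-0.99999158,  0.00307367,  0.00271965]]))
```

View pics/w1.png

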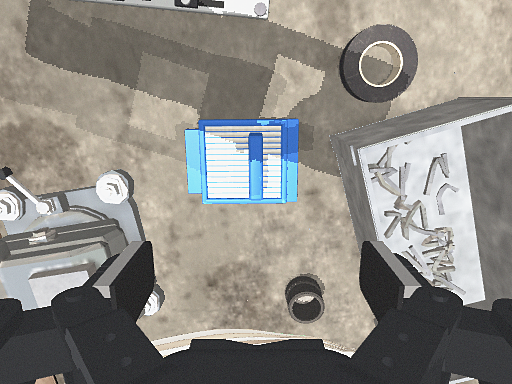

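The wrist view shows the cassette at pixels (187–298, 118–204), tongue on the left, with the handle bar centred near (256,166). I'll measure it here.

```bash
python3 - <<'E'
from h import *
s=dict(np.load('pics/w1.npz'));P=cloud(s);d=s['depth']>0
def lab(m,name):
    n,l,st,c=cv2.connectedComponentsWithStats(m.astype(np.uint8));i=1+st[1:,4].argmax();m=l==i
    W=(P[m][:,:2]*1000).astype(np.float32)
    (cx,cy),(w,h),a=cv2.minAreaRect(W);print(name,m.sum(),'c',cx,cy,'size',w,h,'ang',a,'z',np.median(P[m][:,2]),np.percentile(P[m][:,2],95))
r=np.zeros(d.shape,bool);r[105:215,170:315]=1
lab(r&d&(P[...,2]>0.005),'cass');lab(r&d&(P[...,2]>0.040),'handle')
lab(r&d&(P[...,2]>0.003)&(P[...,2]<0.011),'low parts')
print('floor',np.median(P[220:250,200:260,2]))
print(manip.sense()['tcp_pos'],manip.sense()['qd'])
E
```

```text
cass 9045 c 605.75830078125 -177.0632781982422 size 90.1043472290039 120.06256866455078 ang 81.04703521728516 z 0.012363028726591903 0.044989299376167274
handle 920 c 620.3316040039062 -178.8209228515625 size 63.1231575012207 13.507859230041504 ang 80.73127746582031 z 0.04496538866653354 0.0462976231395644
low parts 894 c 553.940185546875 -168.79429626464844 size 70.18331146240234 15.434419631958008 ang 81.28839111328125 z 0.006292742055507649 0.0075576510202673515
floor -0.000547091884314434
[ 0.62541828 -0.17334196  0.23099964] [-0.03705703 -0.02154299  0.04173796 -0.02602896 -0.01325265  0.01759026]
```

Call:
{"name": "move_arm", "arguments": {"deltas": [85, 0, 0, 0, 0, 0, 0, 85, 0, 0, 0, 0, 0, 0, 85, 0, 0, 0, 0, 0, 0]}}

```text
t: 2.5
tcp_pos: [0.6209, -0.1786, 0.2311]
tool_rot: [0.06, 0.705, -0.06, 0.704]
force: [-0.3, 0.2, 1.4]
finger_gap: 0.996
```

```bash
python3 - <<'E'
from h import *
s=snap('wrist','w2.png');np.savez('pics/w2.npz',**s);P=cloud(s);d=s['depth']>0
def lab(m,name):
    n,l,st,c=cv2.connectedComponentsWithStats(m.astype(np.uint8));i=1+st[1:,4].argmax();m=l==i
    W=(P[m][:,:2]*1000).astype(np.float32)
    (cx,cy),(w,h),a=cv2.minAreaRect(W);print(name,m.sum(),'c',cx,cy,'size',w,h,'ang',a,'z',np.median(P[m][:,2]))
r=np.zeros(d.shape,bool);r[95:225,170:320]=1
lab(r&d&(P[...,2]>0.005),'cass');lab(r&d&(P[...,2]>0.040),'handle')
p,R=cur();print(p)
yaw=np.radians(-9);cx=np.array([np.cos(yaw),np.sin(yaw),0])
p,R=plan(p,R,[0.6207,-0.1775,0.08],toolR([0,0,-1],cx),6,85)
E
```

```text
cass 9061 c 605.6903686523438 -177.20095825195312 size 90.37268829345703 120.03216552734375 ang 80.91221618652344 z 0.012352053640346552
handle 924 c 620.3099975585938 -178.81773376464844 size 63.04623031616211 13.490947723388672 ang 80.57242584228516 z 0.04495183356329163
[ 0.6209533  -0.17869009  0.23121653]
[85.0, 25.2, 0.2, -0.1, -0.12, -0.01, 0.0, 85.0, 25.2, 0.2, 0.0, -0.11, 0.0, 0.0, 85.0, 25.2, 0.2, -0.1, -0.12, -0.01, 0.0, 85.0, 25.2, 0.2, 0.0, -0.12, -0.01, 0.0, 85.0, 25.2, 0.2, -0.1, -0.11, 0.0, 0.0, 85.0, 25.2, 0.1, -0.1, -0.12, -0.01, 0.0]
end [ 0.62068139 -0.17754266  0.08001659] err [-1.86127093e-05 -4.26589843e-05  1.65931959e-05]
```

Call:
{"name": "move_arm", "arguments": {"deltas": [85, 30, 0, 0, -0.6, 0, 0, 85, 40, 0, 0, 0, 0, 0, 85, 40, 0, 0, 0, 0, 0, 85, 40, 0, 0, 0, 0, 0, 85, 30, 0, 0, 0, 0, 0, 85, 15, 0, 0, 0, 0, 0, 85, 10, 0, 0, 0, 0, 0, 85, 5, 0, 0, 0, 0, 0, 85, 0, 0, 0, 0, 0, 0]}}

```text
t: 3.45
tcp_pos: [0.6222, -0.1783, 0.0219]
tool_rot: [0.056, 0.705, -0.056, 0.705]
force: [-0.7, 0.1, 0.1]
finger_gap: 0.998
```

Call:
{"name": "move_arm", "arguments": {"deltas": [8, 0, 0, 0, 0, 0, 0, 8, 0, 0, 0, 0, 0, 0, 8, 0, 0, 0, 0, 0, 0, 8, 0, 0, 0, 0, 0, 0, 8, 0, 0, 0, 0, 0, 0, 8, 0, 0, 0, 0, 0, 0, 8, 0, 0, 0, 0, 0, 0, 8, 0, 0, 0, 0, 0, 0], "force": 60}}

```text
t: 4.25
tcp_pos: [0.622, -0.1779, 0.0218]
tool_rot: [0.055, 0.705, -0.056, 0.705]
force: [-0.3, -0.0, 5.2]
finger_gap: 0.153
```

```bash
python3 - <<'E'
from h import *
s=manip.sense();print(s['tcp_pos'],cur()[1],s['finger_gap'],s['force'],s['ft_torque'])
E
```

```text
[ 0.62202153 -0.17791743  0.0218393 ] [[ 6.56051083e-04  1.56637141e-01  9.87656001e-01]
 [-2.89663430e-04  9.87656202e-01 -1.56636980e-01]
 [-9.99999743e-01 -1.83325964e-04  6.93324972e-04]] 0.15344040643999576 [-0.30841383 -0.03982296  5.16093552] [0.07313797 0.06220852 0.04557279]
```

Grip closed at 13 mm on the bar. I'll lift and stop beside the base to see it with the wrist camera.

```bash
python3 - <<'E'
from h import *
p,R=cur()
yaw=np.radians(-13.8);cx=np.array([np.cos(yaw),np.sin(yaw),0])
p=p+R@np.array([-.2,0,0])
p,R=plan(p,R,[0.58,-0.045,0.222],toolR([0,0,-1],cx),6,8)
E
```

```text
[8.0, 0.0, 20.8, -10.4, 0.8, 0.01, 0.0, 8.0, -0.1, 20.6, -10.6, 0.8, 0.0, 0.0, 8.0, 0.0, 20.5, -11.0, 0.79, 0.01, 0.0, 8.0, 0.0, 20.3, -11.2, 0.8, 0.01, 0.01, 8.0, -0.1, 20.2, -11.5, 0.8, 0.0, 0.0, 8.0, 0.0, 20.0, -11.8, 0.8, 0.01, 0.0]
end [ 0.57997085 -0.0449773   0.22199927] err [-2.91510056e-05  2.26988316e-05 -7.33374975e-07]
```

Call:
{"name": "move_arm", "arguments": {"deltas": [8, -10, 0, 0, 0, 0, 0, 8, -30, 0, 0, 0, 0, 0, 8, -40, 0, 0, 0, 0, 0, 8, -40, 0, 0, 0, 0, 0, 8, -40, 0, 0, 0, 0, 0, 8, -30, 0, 0, 0, 0, 0, 8, -10, 0, 0, 0, 0, 0]}}

```text
t: 4.95
tcp_pos: [0.6232, -0.1785, 0.2251]
tool_rot: [0.055, 0.703, -0.056, 0.707]
force: [0.2, -0.1, -2.1]
finger_gap: 0.151
```

Call:
{"name": "move_arm", "arguments": {"deltas": [8, 0, 21, -10.5, 0.8, 0, 0, 8, 0, 20.5, -10.5, 0.8, 0, 0, 8, 0, 20.5, -11, 0.8, 0, 0, 8, 0, 20.5, -11, 0.8, 0, 0, 8, 0, 20, -11.5, 0.8, 0, 0, 8, 0, 20, -12, 0.8, 0, 0, 8, 0, 0, 0, 0, 0, 0, 8, 0, 0, 0, 0, 0, 0, 8, 0, 0, 0, 0, 0, 0, 8, 0, 0, 0, 0, 0, 0]}}

```text
t: 5.95
tcp_pos: [0.58, -0.0457, 0.2209]
tool_rot: [0.085, 0.702, -0.085, 0.702]
force: [-0.4, 1.2, -2.9]
finger_gap: 0.15
```

```bash
python3 - <<'E'
from h import *
s=snap('wrist','w3.png');np.savez('pics/w3.npz',**s)
s2=manip.sense();print(s2['tcp_pos'],cur()[1],s2['finger_gap'],s2['force'],s2['ft_torque'],np.abs(s2['qd']).max())
E
```

```text
[ 0.58005108 -0.04571063  0.22098136] [[-2.11796412e-04  2.39824186e-01  9.70816314e-01]
 [-7.44743795e-05  9.70816329e-01 -2.39824206e-01]
 [-9.99999975e-01 -1.23094849e-04 -1.87754657e-04]] 0.14906614744973337 [-0.31217236 -0.27193085 -1.79671793] [-0.04012964 -0.02191987  0.01788247] 0.0024348108657041042
```

View pics/w3.png

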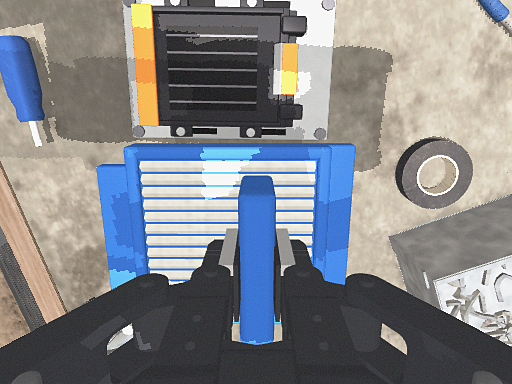

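The picture shows the holder at the top: lip orange at columns 133–157, latch at 275–298, plate from 128 to 332. The cassette is level in the hand. I'll measure everything in one tool-aligned frame.

```bash
python3 - <<'E'
from h import *
s=dict(np.load('pics/w3.npz'));P=cloud(s);d=s['depth']>0
p=np.array([0.58005,-0.04571,0.22098]);yaw=np.radians(-13.87)
X=np.array([np.cos(yaw),np.sin(yaw),0]);Y=np.array([-X[1],X[0],0])
Q=np.stack([(P-p)@X,(P-p)@Y,P[...,2]],-1)*1000
hsv=cv2.cvtColor(s['image'],cv2.COLOR_RGB2HSV)
org=(cv2.inRange(hsv,(8,140,120),(28,255,255))>0)
def rep(m,n):
    k,l,st,c=cv2.connectedComponentsWithStats(m.astype(np.uint8));m=l==1+st[1:,4].argmax()
    q=Q[m];print(n,m.sum(),'x',np.percentile(q[:,0],[0,1,5,50,95,99,100]).round(1),'y',np.percentile(q[:,1],[0,1,5,50,95,99,100]).round(1),'z',np.percentile(q[:,2],[1,50,99]).round(1))
    (c,sz,a)=cv2.minAreaRect(q[:,:2].astype(np.float32));print('   rect',np.round(c,1),np.round(sz,1),round(a,2))
top=np.zeros(d.shape,bool);top[:145]=1
L=top.copy();L[:,200:]=0
rep(L&org&d&(Q[...,2]>27),'lip');R_=top.copy();R_[:,:200]=0
rep(R_&org&d,'latch orange')
rep(top&d&(Q[...,2]>4)&(Q[...,2]<60),'base all')
rep(top&d&(Q[...,2]>18)&(Q[...,2]<60),'holder')
# profiles along x at rows through holder
for v in (20,65,70,75,122):
    pr=[(u,Q[v,u,0].round(1),Q[v,u,1].round(1),Q[v,u,2].round(1)) for u in list(range(124,172,3))+list(range(250,340,3))]
    print(v,' '.join('%d:%.0f/%.0f'%(a,b,e) for a,b,c,e in pr),'y',pr[5][2],pr[-5][2])
# cassette
zz=Q[...,2]
m=d&(zz>190)&(zz<225);m[:,:]&=(cv2.inRange(hsv,(95,80,40),(130,255,255))>0)
for nm,r in {'tongue':(170,250,98,122),'flange':(150,270,338,352),'frame':(148,155,130,345)}.items():
    mm=np.zeros_like(m);mm[r[0]:r[1],r[2]:r[3]]=1;mm&=m;q=Q[mm];print(nm,mm.sum(),np.percentile(q,[1,50,99],axis=0).round(1).tolist())
mm=d&(Q[...,2]>232)&(Q[...,2]<260);mm[:170]=0;mm[300:]=0;mm[:,:240]=0;mm[:,274:]=0
print('bar',np.percentile(Q[mm],[1,50,99],axis=0).round(1).tolist())
E
```

```text
lip 1889 x [-112.  -111.2 -110.2 -102.2  -94.1  -93.2  -92.5] y [ 38.1  39.1  42.9  83.5 120.8 123.5 129.2] z [27.1 28.6 30.3]
   rect [-102.2   83.7] [91.3 18.4] 89.01
latch orange 428 x [22.9 23.  23.7 29.9 35.7 36.4 36.6] y [ 85.   86.7  87.6  98.6 109.4 110.3 110.4] z [31.4 33.2 34.7]
   rect [29.8 97.8] [25.4 13.6] 89.04
base all 28317 x [-127.4 -123.8 -109.7  -25.6   63.    70.9   74.1] y [ 21.   24.3  30.4  91.1 144.3 150.  151.5] z [ 5.6 13.3 33.6]
   rect [-26.7  87.4] [130.2 200.1] 89.15
holder 6458 x [-112.1 -110.7 -108.7  -40.2   35.8   41.7   44. ] y [ 35.7  36.8  38.8  94.9 140.7 142.3 143.4] z [19.3 28.4 34.3]
   rect [-34.2  89.5] [106.1 155.5] 89.17
20 124:-124/8 127:-122/6 130:-119/7 133:-109/29 136:-107/28 139:-104/28 142:-101/30 145:-99/28 148:-96/28 151:-94/27 154:-94/14 157:-92/13 160:-89/12 163:-86/14 166:-84/12 169:-81/14 250:-6/14 253:-3/13 256:-0/13 259:2/11 262:5/13 265:8/13 268:11/13 271:14/12 274:16/13 277:19/13 280:21/20 283:23/30 286:26/31 289:29/31 292:31/31 295:34/31 298:37/30 301:39/31 304:42/32 307:48/6 310:50/8 313:53/7 316:56/6 319:59/7 322:62/7 3
[... 1587 characters left out ...]
0 145:-106/29 148:-103/29 151:-100/29 154:-97/30 157:-95/28 160:-93/23 163:-90/23 166:-88/22 169:-85/23 250:-6/24 253:-3/23 256:-0/22 259:2/23 262:5/23 265:8/22 268:11/23 271:14/21 274:17/22 277:20/23 280:23/23 283:26/23 286:29/14 289:32/12 292:36/12 295:39/7 298:42/6 301:45/8 304:48/7 307:51/7 310:54/8 313:57/8 316:60/6 319:64/6 322:66/7 325:69/8 328:74/-1 331:77/-1 334:80/-1 337:83/-0 y 41.1 39.6
tongue 1624 [[-74.5, -7.8, 203.8], [-69.4, 14.6, 205.3], [-63.4, 31.5, 206.8]]
flange 1463 [[37.7, -18.0, 204.9], [41.6, 16.5, 206.3], [44.9, 40.9, 207.8]]
frame 1498 [[-54.5, 39.7, 205.7], [-8.4, 41.6, 212.2], [39.2, 43.0, 213.6]]
bar [[-6.1, -11.0, 233.6], [0.3, 12.2, 244.0], [6.4, 30.8, 245.6]]
```

```bash
cat > fit.py <<'E'
from h import *
s=dict(np.load('pics/w3.npz'));P=cloud(s)
p=np.array([0.58005,-0.04571,0.22098]);yaw=np.radians(-13.87)
X=np.array([np.cos(yaw),np.sin(yaw),0]);Y=np.array([-X[1],X[0],0])
Q=np.stack([(P-p)@X,(P-p)@Y,P[...,2]],-1)*1000
Q[s['depth']==0]=np.nan
def line(pts,n,ax):
    pts=np.array(pts);i=1-ax
    k=np.ones(len(pts),bool)
    for _ in range(6):
        c=np.polyfit(pts[k,i],pts[k,ax],1);r=pts[:,ax]-np.polyval(c,pts[:,i]);k=np.abs(r)<max(1.0,1.5*np.std(r[k]))
    print(n,len(pts),k.sum(),'slope deg',round(np.degrees(np.arctan(c[0])),2),'at mid',np.polyval(c,np.median(pts[k,i])).round(2),'@',np.median(pts[k,i]).round(1),'res',np.std(r[k]).round(2))
    return c
# plate bottom edge (y)
pt=[]
for u in range(140,325):
    vs=[v for v in range(100,146) if 4<Q[v,u,2]<30]
    if vs: v=max(vs);pt.append(Q[v,u,:2]-[0,.5])
line(pt,'plate y-',1)
for nm,(a,b),pick in (('plate x-',(118,140),min),('plate x+',(310,345),max)):
    pt=[]
    for v in range(5,130):
        us=[u for u in range(a,b) if 4<Q[v,u,2]<12]
        if us: pt.append(Q[v,pick(us),:2])
    line(pt,nm,0)
pt=[]
for v in range(12,115):
    us=[u for u in range(138,170) if 25<Q[v,u,2]<33]
    if us: pt.append(Q[v,max(us),:2])
line(pt,'lip tip',0)
pt=[];pt2=[]
for v in range(12,128):
    us=[u for u in range(130,150) if 25<Q[v,u,2]<33]
    if us: pt2.append(Q[v,min(us),:2])
line(pt2,'lip back',0)
pt=[]
for u in range(175,250):
    vs=[v for v in range(90,135) if 20<Q[v,u,2]<26]
    if vs: pt.append(Q[min(vs),u,:2])
line(pt,'wall y- inner top',1)
pt=[]
for u in range(175,250):
    vs=[v for v in range(0,40) if 20<Q[v,u,2]<26]
    if vs: pt.append(Q[max(vs),u,:2])
if pt: line(pt,'wall y+ inner top',1)
lt=[]
for v in range(40,98):
    us=[u for u in range(255,300) if Q[v,u,2]>24]
    if us: lt.append((v,Q[v,min(us)].round(1).tolist(),Q[v,max(us)].round(1).tolist()))
for l in lt[::4]:print(l)
line([l[1][:2] for l in lt],'latch tip',0)
E
python3 fit.py
```

```text
plate y- 185 185 slope deg -0.89 at mid 22.54 @ -25.1 res 0.37
plate x- 125 124 slope deg 0.8 at mid -125.66 @ 92.7 res 0.45
plate x+ 125 123 slope deg 0.92 at mid 72.59 @ 92.3 res 0.4
lip tip 103 103 slope deg 0.89 at mid -93.41 @ 94.2 res 0.2
lip back 114 113 slope deg 0.9 at mid -110.79 @ 88.9 res 0.38
wall y- inner top 75 75 slope deg -0.93 at mid 41.3 @ -43.0 res 0.26
wall y+ inner top 75 75 slope deg -0.85 at mid 137.64 @ -39.8 res 0.2
(43, [19.3, 110.7, 30.0], [36.0, 110.3, 32.8])
(47, [16.9, 107.9, 25.5], [36.0, 106.9, 33.6])
(51, [16.1, 104.7, 24.2], [36.4, 103.8, 31.7])
(55, [16.1, 101.1, 25.5], [36.3, 100.3, 33.3])
(59, [16.1, 97.7, 25.6], [36.4, 96.9, 33.0])
(63, [16.2, 94.2, 25.9], [36.7, 93.7, 31.3])
(67, [16.2, 90.7, 26.6], [35.7, 90.1, 33.6])
(71, [16.3, 87.2, 25.9], [35.7, 86.7, 33.9])
(75, [16.3, 83.7, 25.3], [36.0, 83.3, 32.5])
(79, [16.3, 80.2, 26.2], [36.0, 79.8, 33.0])
(83, [16.4, 76.6, 26.5], [36.1, 76.3, 33.6])
(87, [15.6, 73.1, 24.7], [36.5, 72.9, 30.2])
(91, [15.5, 69.4, 26.2], [35.4, 69.3, 33.2])
(96, [23.3, 64.9, 24.1], [23.3, 64.9, 24.1])
latch tip 53 50 slope deg 0.82 at mid 16.04 @ 89.4 res 0.27
```

```bash
cat >> fit.py <<'E'
print('--- cassette')
pt=[]
for u in range(140,345):
    vs=[v for v in range(130,170) if 190<Q[v,u,2]<225]
    if vs: pt.append(Q[min(vs),u,:2])
line(pt,'cas y+',1)
pt=[]
for u in range(102,122):
    vs=[v for v in range(150,190) if 190<Q[v,u,2]<225]
    if vs: pt.append(Q[min(vs),u,:2])
line(pt,'tongue y+',1)
pt=[]
for v in range(172,250):
    us=[u for u in range(85,130) if 190<Q[v,u,2]<225]
    if us: pt.append(Q[v,min(us),:2])
line(pt,'tongue x-',0)
pt=[]
for v in range(150,235):
    us=[u for u in range(330,370) if 190<Q[v,u,2]<225]
    if us: pt.append(Q[v,max(us),:2])
line(pt,'flange x+',0)
E
python3 fit.py | sed -n '/---/,$p'
```

```text
--- cassette
cas y+ 205 205 slope deg -0.02 at mid 43.59 @ -6.7 res 0.08
tongue y+ 20 20 slope deg 1.08 at mid 33.58 @ -68.8 res 0.1
tongue x- 78 78 slope deg 0.01 at mid -74.23 @ 11.7 res 0.3
flange x+ 85 85 slope deg 0.07 at mid 44.71 @ 21.2 res 0.24
```

Results:
- **Base:** yaw about -14.75°.
- **Holder:** shift about -13.6 mm. The lip-to-latch distance is 109.4 mm against 109.25 expected, and the wall gap is 96.3 mm against 96.
- **Cassette in hand:** level, with its y-centre offset by -1.4 mm.

Next I'll plan the sloped approach.

```bash
cat > geo.py <<'E'
from h import *
p0=np.array([0.58005,-0.04571,0.]);y0=np.radians(-13.87)
X0=np.array([np.cos(y0),np.sin(y0),0]);Y0=np.array([-X0[1],X0[0],0])
H=p0+X0*-.0401+Y0*.0895   # holder origin incl shift
yb=np.radians(-14.75);HX=np.array([np.cos(yb),np.sin(yb),0]);HY=np.array([-HX[1],HX[0],0]);HZ=np.array([0,0,1.])
O=np.array([74.8,1.4,22.2])  # tcp from tongue edge, cassette frame mm
def pose(xh,yh,zh,th):
    cx=np.cos(th)*HX+np.sin(th)*HZ;cz=-np.sin(th)*HX+np.cos(th)*HZ
    T=H+(HX*xh+HY*yh+HZ*zh)/1000
    return T+(cx*O[0]+HY*O[1]+cz*O[2])/1000,np.column_stack([-cz,HY,cx])
def where():
    p,R=cur();cz=-R[:,0];cy=R[:,1];cx=R[:,2]
    T=p-(cx*O[0]+cy*O[1]+cz*O[2])/1000;d=(T-H)*1000
    th=np.arcsin(cx[2]);s=manip.sense();F=s['force']
    print('tongue xh %.2f yh %.2f z %.2f'%(d@HX,d@HY,T[2]*1000),'th %.4f roll %.4f yawerr %.2fdeg'%(th,np.arcsin(cy[2]),np.degrees(np.arcsin(cx@HY/np.cos(th)))),'F hx %.2f hy %.2f z %.2f'%(F@HX,F@HY,F[2]),'tq',(s['ft_torque']@HX).round(2),(s['ft_torque']@HY).round(2),'gap',round(s['finger_gap']*85.4,1),'t',s['t'])
    F_=15; return p,R
E
python3 - <<'E'
from geo import *
print('H',H); p,R=where()
p1,R1=pose(-48.5,0,60,0.27);print('to',p1)
p,R=plan(p,R,p1,R1,10,8)
E
```

```text
H [0.56257415 0.05079313 0.        ]
tongue xh -33.30 yh -91.42 z 198.80 th -0.0002 roll -0.0001 yawerr 0.87deg F hx -0.23 hy -0.34 z -1.80 tq -0.03 -0.03 gap 12.7 t 6.0
to [0.58001696 0.04764853 0.10134723]
[8.0, 12.0, 9.1, -2.2, 0.09, -1.55, -0.01, 8.0, 11.9, 9.0, -2.6, 0.08, -1.55, -0.01, 8.0, 11.8, 9.1, -2.9, 0.09, -1.54, -0.01, 8.0, 11.7, 9.0, -3.3, 0.09, -1.55, -0.01, 8.0, 11.7, 9.1, -3.5, 0.08, -1.55, -0.02, 8.0, 11.5, 9.1, -3.9, 0.09, -1.55, -0.01, 8.0, 11.4, 9.0, -4.3, 0.09, -1.55, -0.01, 8.0, 11.3, 9.0, -4.5, 0.09, -1.54, -0.01, 8.0, 11.2, 9.1, -4.9, 0.08, -1.55, -0.01, 8.0, 11.0, 9.0, -5.1, 0.09, -1.55, -0.01]
end [0.58003781 0.04762409 0.10140113] err [ 2.08495310e-05 -2.44397923e-05  5.39025247e-05]
```

Call:
{"name": "move_arm", "arguments": {"deltas": [8, 12, 9, -2.2, 0.1, -1.55, 0, 8, 12, 9, -2.6, 0.1, -1.55, 0, 8, 12, 9, -3, 0.1, -1.55, 0, 8, 11.5, 9, -3.2, 0.1, -1.55, 0, 8, 11.5, 9, -3.5, 0.1, -1.55, 0, 8, 11.5, 9, -4, 0.1, -1.55, 0, 8, 11.5, 9, -4.2, 0.1, -1.55, 0, 8, 11.5, 9, -4.5, 0.1, -1.55, 0, 8, 11, 9, -5, 0.1, -1.55, 0, 8, 11, 9.5, -5, 0, -1.55, 0]}}

```text
t: 7.0
tcp_pos: [0.5803, 0.0483, 0.1014]
tool_rot: [0.079, 0.6, -0.102, 0.79]
force: [0.1, -0.0, -1.5]
finger_gap: 0.154
```

Call:
{"name": "move_arm", "arguments": {"deltas": [8, 0, 0, 0, 0, 0, 0, 8, 0, 0, 0, 0, 0, 0, 8, 0, 0, 0, 0, 0, 0]}}

```text
t: 7.3
tcp_pos: [0.5812, 0.0478, 0.1027]
tool_rot: [0.078, 0.599, -0.102, 0.79]
force: [0.5, 0.3, -1.8]
finger_gap: 0.153
```

```bash
python3 - <<'E'
from geo import *
p,R=where()
p1,R1=pose(-48.5,0,22,0.27)
p,R=plan(p,R,p1,R1,5,8)
s=snap('wrist','w4.png');s=snap('scene','s4.png')
cv2.imwrite('pics/s4z.png',cv2.resize(cv2.cvtColor(s['image'][170:280,140:300],cv2.COLOR_RGB2BGR),None,fx=5,fy=5))
E
```

```text
tongue xh -47.35 yh 0.55 z 61.16 th 0.2724 roll 0.0022 yawerr -0.03deg F hx 0.40 hy 0.43 z -1.78 tq -0.01 0.16 gap 13.0 t 7.3
[8.0, 7.5, -0.1, -2.3, -0.01, 0.03, -0.02, 8.0, 7.5, -0.1, -2.3, 0.0, 0.03, -0.03, 8.0, 7.6, -0.1, -2.3, -0.01, 0.02, -0.02, 8.0, 7.5, -0.1, -2.4, 0.0, 0.03, -0.03, 8.0, 7.5, -0.1, -2.3, -0.01, 0.03, -0.02]
end [0.57998162 0.04767027 0.06333672] err [-3.53394273e-05  2.17348157e-05 -1.05063783e-05]
```

View pics/w4.png

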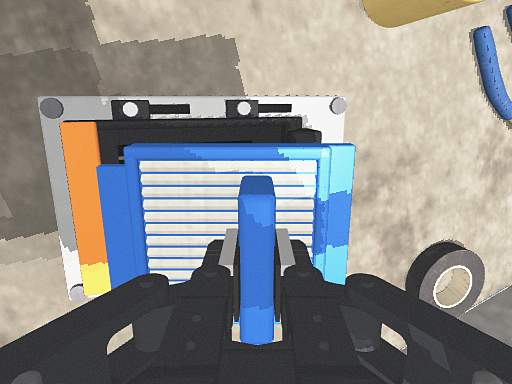

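View pics/s4z.png

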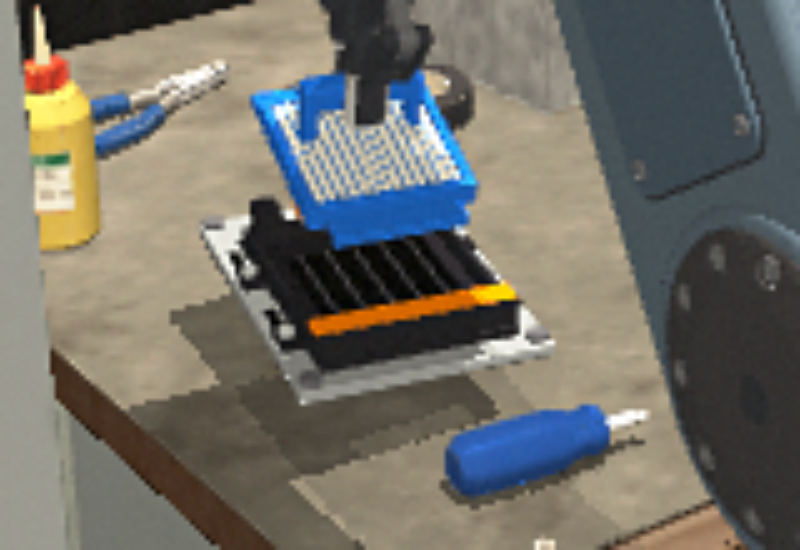

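The tongue is just ahead of the lip (wrist view: tongue edge at column 98, lip edge at 98) and the side margins look even. Going down.

Call:
{"name": "move_arm", "arguments": {"deltas": [8, 7.5, -0.1, -2.2, 0, 0, 0, 8, 7.5, -0.1, -2.2, 0, 0, 0, 8, 7.5, 0, -2.2, 0, 0, 0, 8, 7.5, 0, -2.2, 0, 0, 0, 8, 7.5, 0, -2.2, 0, 0, 0, 8, 0, 0, 0, 0, 0, 0, 8, 0, 0, 0, 0, 0, 0, 8, 0, 0, 0, 0, 0, 0]}}

```text
t: 8.2
tcp_pos: [0.5796, 0.0486, 0.0629]
tool_rot: [0.078, 0.6, -0.101, 0.79]
force: [-0.5, -0.2, -2.1]
finger_gap: 0.151
```

```bash
python3 - <<'E'
from geo import *
p,R=where()
s=snap('wrist');s=snap('scene')
cv2.imwrite('pics/s5z.png',cv2.resize(cv2.cvtColor(s['image'][170:280,140:300],cv2.COLOR_RGB2BGR),None,fx=5,fy=5))
where()
E
```

```text
tongue xh -49.14 yh 0.88 z 21.51 th 0.2711 roll 0.0020 yawerr 0.02deg F hx -0.43 hy -0.33 z -2.10 tq 0.04 0.2 gap 12.9 t 8.2
tongue xh -49.08 yh 0.90 z 21.73 th 0.2714 roll 0.0021 yawerr 0.02deg F hx 0.10 hy -0.83 z -1.99 tq 0.03 0.29 gap 12.9 t 8.3
```

View pics/s5z.png

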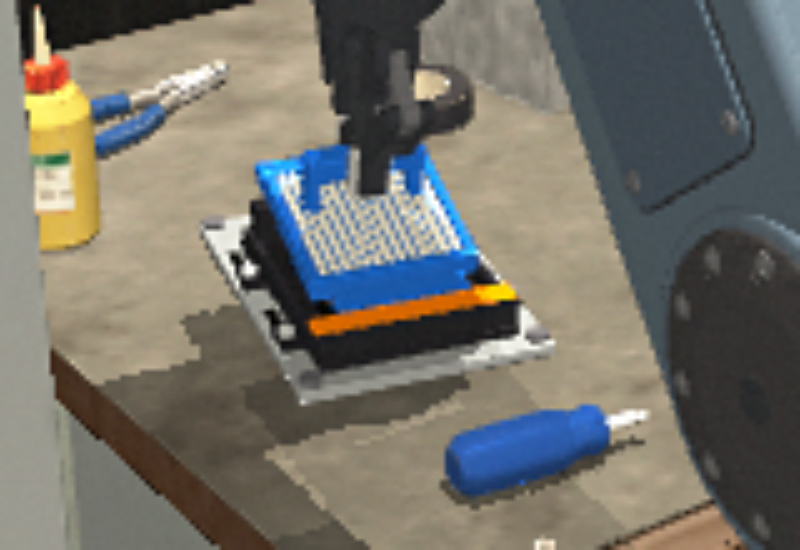

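Call:
{"name": "move_arm", "arguments": {"deltas": [8, 1.5, -0.4, 0, 0, 0, 0, 8, 1.5, -0.4, 0, 0, 0, 0, 8, 1, 0, -0.2, 0, 0, 0, 8, 1, 0, -0.2, 0, 0, 0, 8, 0, 0, 0, 0, 0, 0, 8, 0, 0, 0, 0, 0, 0]}}

```text
t: 8.9
tcp_pos: [0.58, 0.0476, 0.0578]
tool_rot: [0.078, 0.6, -0.101, 0.789]
force: [-0.1, -0.4, -2.3]
finger_gap: 0.153
```

```bash
python3 -c "
from geo import *
where()"
```

```text
tongue xh -48.53 yh -0.02 z 16.38 th 0.2704 roll 0.0019 yawerr 0.01deg F hx 0.02 hy -0.36 z -2.33 tq 0.02 0.21 gap 13.0 t 8.9
```

Feeling down onto the seat in 0.5 mm steps.

Call:
{"name": "move_arm", "arguments": {"deltas": [8, 0.5, 0, -0.13, 0, 0, 0, 8, 0.5, 0, -0.13, 0, 0, 0, 8, 0, 0, 0, 0, 0, 0]}}

```text
t: 9.2
tcp_pos: [0.58, 0.0476, 0.0567]
tool_rot: [0.078, 0.6, -0.101, 0.789]
force: [0.0, -0.1, -2.6]
finger_gap: 0.151
```

Call:
{"name": "move_arm", "arguments": {"deltas": [8, 0.5, 0, -0.13, 0, 0, 0, 8, 0.5, 0, -0.13, 0, 0, 0, 8, 0, 0, 0, 0, 0, 0]}}

```text
t: 9.5
tcp_pos: [0.5799, 0.0476, 0.0557]
tool_rot: [0.078, 0.6, -0.101, 0.789]
force: [0.4, 0.4, -2.4]
finger_gap: 0.15
```

```bash
python3 -c "
from geo import *
where()"
```

```text
tongue xh -48.55 yh 0.00 z 14.29 th 0.2703 roll 0.0019 yawerr 0.02deg F hx 0.29 hy 0.53 z -2.38 tq 0.01 0.19 gap 12.8 t 9.5
```

Call:
{"name": "move_arm", "arguments": {"deltas": [8, 0.5, 0, -0.13, 0, 0, 0, 8, 0, 0, 0, 0, 0, 0]}}

```text
t: 9.7
tcp_pos: [0.58, 0.0476, 0.0552]
tool_rot: [0.078, 0.6, -0.101, 0.789]
force: [-0.1, -0.3, -2.4]
finger_gap: 0.151
```

Call:
{"name": "move_arm", "arguments": {"deltas": [8, 0.5, 0, -0.13, 0, 0, 0, 8, 0, 0, 0, 0, 0, 0]}}

```text
t: 9.9
tcp_pos: [0.5802, 0.0476, 0.0548]
tool_rot: [0.078, 0.6, -0.101, 0.79]
force: [-0.1, -0.3, -1.3]
finger_gap: 0.151
```

```bash
python3 -c "
from geo import *
where()"
```

```text
tongue xh -48.30 yh 0.03 z 13.44 th 0.2708 roll 0.0019 yawerr 0.02deg F hx 0.01 hy -0.27 z -1.31 tq -0.03 0.24 gap 12.9 t 9.9
```

Touch felt at about 13.5 mm estimated height, so my height estimate is about 0.5 mm low. I'll lift 0.4 mm and slide under the lip.

Call:
{"name": "move_arm", "arguments": {"deltas": [8, -0.4, 0, 0.1, 0, 0, 0, 8, -0.27, 0, -0.96, 0, 0, 0, 8, -0.27, 0, -0.96, 0, 0, 0, 8, -0.27, 0, -0.96, 0, 0, 0, 8, -0.27, 0, -0.96, 0, 0, 0, 8, -0.27, 0, -0.96, 0, 0, 0, 8, -0.27, 0, -0.96, 0, 0, 0, 8, 0, 0, 0, 0, 0, 0]}}

```text
t: 10.7
tcp_pos: [0.574, 0.0492, 0.0551]
tool_rot: [0.078, 0.6, -0.101, 0.789]
force: [0.5, -0.3, -2.9]
finger_gap: 0.151
```

```bash
python3 -c "
from geo import *
where()"
```

```text
tongue xh -54.74 yh -0.01 z 13.75 th 0.2701 roll 0.0018 yawerr 0.02deg F hx 0.61 hy -0.19 z -2.88 tq -0.05 0.25 gap 12.9 t 10.7
```

Call:
{"name": "move_arm", "arguments": {"deltas": [8, -0.27, 0, -0.96, 0, 0, 0, 8, -0.27, 0, -0.96, 0, 0, 0, 8, -0.27, 0, -0.96, 0, 0, 0, 8, 0, 0, 0, 0, 0, 0]}}

```text
t: 11.1
tcp_pos: [0.5711, 0.0499, 0.0551]
tool_rot: [0.078, 0.6, -0.101, 0.789]
force: [0.3, -0.1, -2.5]
finger_gap: 0.151
```

Call:
{"name": "move_arm", "arguments": {"deltas": [8, -0.13, 0, -0.48, 0, 0, 0, 8, -0.13, 0, -0.48, 0, 0, 0, 8, 0, 0, 0, 0, 0, 0]}}

```text
t: 11.4
tcp_pos: [0.5703, 0.0502, 0.0551]
tool_rot: [0.078, 0.6, -0.101, 0.789]
force: [0.7, 0.3, -1.0]
finger_gap: 0.148
```

```bash
python3 -c "
from geo import *
where()"
```

```text
tongue xh -58.52 yh 0.00 z 13.77 th 0.2704 roll 0.0019 yawerr 0.02deg F hx 0.56 hy 0.43 z -1.00 tq 0.03 0.18 gap 12.6 t 11.4
```

Call:
{"name": "move_arm", "arguments": {"deltas": [8, -0.13, 0, -0.48, 0, 0, 0, 8, 0, 0, 0, 0, 0, 0]}}

```text
t: 11.6
tcp_pos: [0.5699, 0.0503, 0.0552]
tool_rot: [0.078, 0.6, -0.101, 0.79]
force: [-0.4, -0.1, -1.6]
finger_gap: 0.156
```

```bash
python3 -c "
from geo import *
where()"
```

```text
tongue xh -58.99 yh 0.02 z 13.77 th 0.2704 roll 0.0019 yawerr 0.01deg F hx -0.34 hy -0.19 z -1.63 tq 0.03 0.22 gap 13.3 t 11.6
```

Call:
{"name": "move_arm", "arguments": {"deltas": [8, -0.13, 0, -0.48, 0, 0, 0, 8, 0, 0, 0, 0, 0, 0]}}

```text
t: 11.8
tcp_pos: [0.5694, 0.0504, 0.0552]
tool_rot: [0.078, 0.6, -0.101, 0.79]
force: [0.2, 0.1, -2.3]
finger_gap: 0.149
```

```bash
python3 -c "
from geo import *
where()"
```

```text
tongue xh -59.49 yh 0.01 z 13.78 th 0.2704 roll 0.0019 yawerr 0.02deg F hx 0.14 hy 0.18 z -2.32 tq 0.01 0.2 gap 12.7 t 11.8
```

Call:
{"name": "move_arm", "arguments": {"deltas": [8, -0.13, 0, -0.48, 0, 0, 0, 8, 0, 0, 0, 0, 0, 0]}}

```text
t: 12.0
tcp_pos: [0.5693, 0.0505, 0.0553]
tool_rot: [0.078, 0.6, -0.101, 0.79]
force: [-0.1, 0.1, -1.5]
finger_gap: 0.152
```

```bash
python3 -c "
from geo import *
where()"
```

```text
tongue xh -59.57 yh 0.05 z 13.85 th 0.2712 roll 0.0020 yawerr 0.02deg F hx -0.08 hy 0.07 z -1.54 tq -0.07 0.15 gap 13.0 t 12.0
```

Call:
{"name": "move_arm", "arguments": {"deltas": [8, -0.13, 0, -0.48, 0, 0, 0, 8, 0, 0, 0, 0, 0, 0]}}

```text
t: 12.2
tcp_pos: [0.5692, 0.0506, 0.0554]
tool_rot: [0.078, 0.6, -0.101, 0.79]
force: [0.7, -0.3, -3.1]
finger_gap: 0.152
```

```bash
python3 -c "
from geo import *
where()"
```

```text
tongue xh -59.66 yh 0.08 z 13.91 th 0.2720 roll 0.0022 yawerr 0.01deg F hx 0.75 hy -0.07 z -3.12 tq -0.06 -0.1 gap 13.0 t 12.2
```

The tongue is home: motion stalled at xh -59.6 where about -59.4 is expected at this slope. I'll relieve the push and swing down to 0.17 rad about the tongue.

```bash
python3 - <<'E'
from geo import *
a=pose(-60.49,0.02,13.78,.2704);b=pose(-59.7,0.0,13.7,.17)
plan(*a,*b,6,8)
E
```

```text
[8.0, 1.3, 0.0, 0.4, 0.0, 0.96, 0.0, 8.0, 1.3, 0.0, 0.5, 0.0, 0.96, 0.0, 8.0, 1.3, 0.0, 0.5, 0.0, 0.96, 0.0, 8.0, 1.3, 0.0, 0.5, 0.0, 0.95, 0.0, 8.0, 1.3, 0.0, 0.5, 0.0, 0.96, 0.0, 8.0, 1.3, 0.0, 0.5, 0.0, 0.96, 0.0]
end [0.57285094 0.04955587 0.04821242] err [-7.23750851e-06  2.25870177e-05 -2.24023933e-05]
```

Call:
{"name": "move_arm", "arguments": {"deltas": [8, 0, 0, 0.5, 0, 0, 0, 8, 1.3, 0, 0.4, 0, 0.96, 0, 8, 1.3, 0, 0.4, 0, 0.96, 0, 8, 1.3, 0, 0.4, 0, 0.96, 0, 8, 1.3, 0, 0.4, 0, 0.96, 0, 8, 1.3, 0, 0.4, 0, 0.96, 0, 8, 1.3, 0, 0.4, 0, 0.96, 0, 8, 0, 0, 0, 0, 0, 0, 8, 0, 0, 0, 0, 0, 0]}}

```text
t: 13.1
tcp_pos: [0.5729, 0.0495, 0.0482]
tool_rot: [0.083, 0.639, -0.097, 0.758]
force: [-0.7, -0.8, -1.4]
finger_gap: 0.147
```

```bash
python3 - <<'E'
from geo import *
where()
s=snap('scene')
cv2.imwrite('pics/s6z.png',cv2.resize(cv2.cvtColor(s['image'][170:280,140:300],cv2.COLOR_RGB2BGR),None,fx=5,fy=5))
snap('wrist','w6.png')
where()
E
```

```text
tongue xh -59.68 yh -0.05 z 13.64 th 0.1698 roll 0.0019 yawerr 0.02deg F hx -0.46 hy -0.99 z -1.45 tq -0.03 0.11 gap 12.5 t 13.1
tongue xh -60.00 yh -0.06 z 13.63 th 0.1695 roll 0.0018 yawerr 0.03deg F hx 0.70 hy -0.44 z -2.16 tq 0.01 0.16 gap 12.8 t 13.2
```

View pics/w6.png

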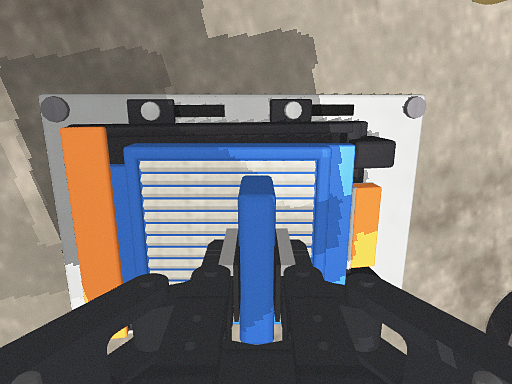

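View pics/s6z.png

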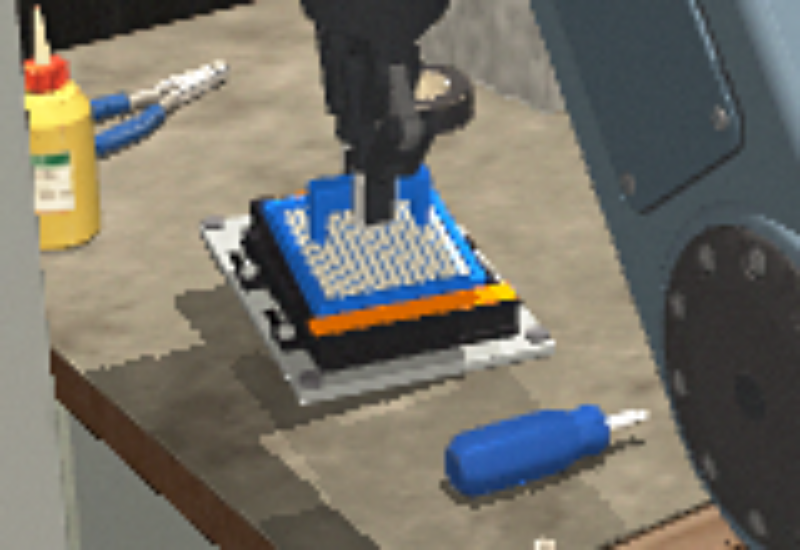

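The tongue sits under the lip (wrist view: lip edge at columns 105–122) and the flange at column 355 is just above the latch. Continuing the swing onto the latch nose.

```bash
python3 - <<'E'
from geo import *
a=pose(-59.9,0.0,13.65,.169);b=pose(-60.1,0.0,13.6,.10)
plan(*a,*b,5,8)
a=b;b=pose(-60.2,0.0,13.6,.0)
plan(*a,*b,10,8)
E
```

```text
[8.0, 1.0, 0.0, 0.2, 0.0, 0.79, 0.0, 8.0, 1.1, 0.0, 0.3, 0.0, 0.79, 0.0, 8.0, 1.0, 0.0, 0.2, 0.0, 0.79, 0.0, 8.0, 1.1, 0.0, 0.3, 0.0, 0.79, 0.0, 8.0, 1.0, 0.0, 0.3, 0.0, 0.79, 0.0]
end [0.57465155 0.04906113 0.04314819] err [ 1.00242360e-05 -2.63916110e-06 -8.44451217e-06]
[8.0, 0.8, 0.0, 0.2, 0.0, 0.57, 0.0, 8.0, 0.7, 0.0, 0.2, 0.0, 0.58, 0.0, 8.0, 0.8, 0.0, 0.1, 0.0, 0.57, 0.0, 8.0, 0.7, 0.0, 0.2, 0.0, 0.57, 0.0, 8.0, 0.8, 0.0, 0.2, 0.0, 0.57, 0.0, 8.0, 0.7, 0.0, 0.3, 0.0, 0.58, 0.0, 8.0, 0.8, 0.0, 0.2, 0.0, 0.57, 0.0, 8.0, 0.7, 0.0, 0.2, 0.0, 0.57, 0.0, 8.0, 0.7, 0.0, 0.2, 0.0, 0.58, 0.0, 8.0, 0.8, 0.0, 0.3, 0.0, 0.57, 0.0]
end [0.57706879 0.04842472 0.03577911] err [ 1.93327407e-05 -5.08988586e-06 -2.08883895e-05]
```

Call:
{"name": "move_arm", "arguments": {"deltas": [8, 1, 0, 0.25, 0, 0.8, 0, 8, 1.1, 0, 0.25, 0, 0.8, 0, 8, 1, 0, 0.25, 0, 0.8, 0, 8, 0, 0, 0, 0, 0, 0]}}

```text
t: 13.6
tcp_pos: [0.5733, 0.0494, 0.0451]
tool_rot: [0.085, 0.656, -0.095, 0.744]
force: [-2.0, 0.3, 0.0]
finger_gap: 0.154
```

Call:
{"name": "move_arm", "arguments": {"deltas": [8, 1.1, 0, 0.25, 0, 0.8, 0, 8, 1, 0, 0.25, 0, 0.8, 0, 8, 0, 0, 0, 0, 0, 0]}}

```text
t: 13.9
tcp_pos: [0.574, 0.0492, 0.0432]
tool_rot: [0.087, 0.666, -0.094, 0.735]
force: [-5.0, 1.0, 3.4]
finger_gap: 0.152
```

```bash
python3 -c "
from geo import *
where()"
```

```text
tongue xh -60.85 yh -0.04 z 13.82 th 0.0974 roll 0.0017 yawerr 0.02deg F hx -5.14 hy -0.29 z 3.43 tq 0.01 0.65 gap 13.0 t 13.9
```

The latch nose is engaged: the spring pushes back 5 N, with 5.5 N up. Continuing.

Call:
{"name": "move_arm", "arguments": {"deltas": [8, 0.8, 0, 0.2, 0, 0.57, 0, 8, 0.8, 0, 0.2, 0, 0.57, 0, 8, 0.7, 0, 0.2, 0, 0.57, 0, 8, 0, 0, 0, 0, 0, 0], "force": 90}}

```text
t: 14.3
tcp_pos: [0.5749, 0.0489, 0.0404]
tool_rot: [0.088, 0.677, -0.093, 0.725]
force: [-4.9, 1.8, -0.5]
finger_gap: 0.144
```

```bash
python3 -c "
from geo import *
where()"
```

```text
tongue xh -60.76 yh -0.05 z 13.24 th 0.0676 roll 0.0017 yawerr 0.03deg F hx -5.14 hy 0.46 z -0.47 tq 0.03 0.96 gap 12.3 t 14.3
```

Call:
{"name": "move_arm", "arguments": {"deltas": [8, 0.8, 0, 0.2, 0, 0.57, 0, 8, 0.8, 0, 0.2, 0, 0.57, 0, 8, 0, 0, 0, 0, 0, 0]}}

```text
t: 14.6
tcp_pos: [0.5753, 0.0488, 0.039]
tool_rot: [0.089, 0.684, -0.092, 0.718]
force: [-4.9, 2.8, 2.1]
finger_gap: 0.141
```

```bash
python3 -c "
from geo import *
where()"
```

```text
tongue xh -60.88 yh -0.05 z 13.25 th 0.0476 roll 0.0017 yawerr 0.03deg F hx -5.41 hy 1.49 z 2.06 tq 0.08 1.08 gap 12.0 t 14.6
```

Call:
{"name": "move_arm", "arguments": {"deltas": [8, 0.8, 0, 0.2, 0, 0.57, 0, 8, 0.8, 0, 0.2, 0, 0.57, 0, 8, 0, 0, 0, 0, 0, 0]}}

```text
t: 14.9
tcp_pos: [0.5757, 0.0487, 0.0374]
tool_rot: [0.09, 0.692, -0.091, 0.711]
force: [-4.6, 1.7, 0.2]
finger_gap: 0.145
```

```bash
python3 -c "
from geo import *
where()"
```

```text
tongue xh -60.96 yh -0.07 z 13.17 th 0.0274 roll 0.0017 yawerr 0.03deg F hx -4.92 hy 0.43 z 0.16 tq 0.05 1.13 gap 12.4 t 14.9
```

Call:
{"name": "move_arm", "arguments": {"deltas": [8, 0.8, 0, 0.2, 0, 0.57, 0, 8, 0, 0, 0, 0, 0, 0]}}

```text
t: 15.1
tcp_pos: [0.578, 0.0482, 0.0369]
tool_rot: [0.09, 0.693, -0.091, 0.709]
force: [-1.5, 1.1, -1.8]
finger_gap: 0.144
```

```bash
python3 -c "
from geo import *
where()
s=snap('wrist','w7.png');np.savez('pics/w7.npz',**s);where()"
```

```text
tongue xh -58.69 yh -0.02 z 13.02 th 0.0223 roll 0.0021 yawerr 0.04deg F hx -1.76 hy 0.70 z -1.80 tq -0.04 0.67 gap 12.3 t 15.1
tongue xh -58.73 yh -0.02 z 12.99 th 0.0224 roll 0.0021 yawerr 0.03deg F hx -1.04 hy 0.57 z -4.10 tq 0.03 0.51 gap 12.2 t 15.15
```

View pics/w7.png

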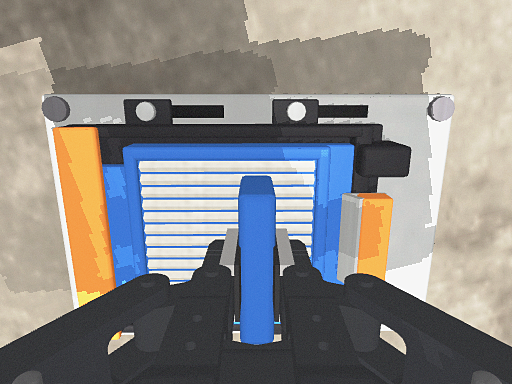

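The resisting force fell from 5 to 1 N. The wrist view shows the latch nose (columns 343–358) lying over the flange edge at 352, so it appears to have snapped. I'll finish levelling, then check and release.

Call:
{"name": "move_arm", "arguments": {"deltas": [8, 0.6, 0, 0, 0, 0.6, 0, 8, 0.3, 0, 0, 0, 0.6, 0, 8, 0, 0, 0, 0, 0, 0]}}

```text
t: 15.45
tcp_pos: [0.5782, 0.0482, 0.0363]
tool_rot: [0.091, 0.701, -0.09, 0.702]
force: [-0.9, 0.2, -2.2]
finger_gap: 0.144
```

```bash
python3 -c "
from geo import *
where();s=snap('wrist','w8.png');where()
d=s['depth'];P=cloud(s)
Q=np.stack([(P-H)@HX,(P-H)@HY,P[...,2]],-1)*1000
def r(n,a,b,c,e):
  q=Q[a:b,c:e].reshape(-1,3);print(n,np.nanmedian(q,0).round(1))
r('tongue-side frame',200,260,128,134);r('flange frame',200,260,320,326);r('flange top',152,185,335,348);r('frame y+',148,152,150,310);r('tongue',180,260,108,120);r('frame+ left',148,153,140,160);r('frame+ right',148,153,300,320)
for v in (230,):
  for u in range(326,396,3): print(u,Q[v,u].round(1).tolist())
"
```

```text
tongue xh -59.00 yh 0.06 z 13.99 th 0.0019 roll 0.0023 yawerr 0.03deg F hx -0.94 hy -0.04 z -2.21 tq -0.02 0.02 gap 12.3 t 15.45
tongue xh -59.01 yh 0.07 z 13.94 th 0.0023 roll 0.0022 yawerr 0.04deg F hx 0.70 hy 0.87 z -2.72 tq -0.05 -0.04 gap 12.4 t 15.5
tongue-side frame [-45.4   4.6  21.2]
flange frame [46.6  6.5 27.7]
flange top [54.9 34.4 21.8]
frame y+ [ 4.3 43.8 27.6]
tongue [-53.1   9.1  20.7]
frame+ left [-30.8  43.5  27.6]
frame+ right [39.2 43.5 27.7]
326 [48.1, 6.5, 28.7]
329 [50.8, 4.1, 22.8]
332 [52.4, 3.9, 22.1]
335 [54.0, 3.7, 21.5]
338 [55.6, 3.5, 21.2]
341 [55.8, 5.4, 26.0]
344 [56.9, 5.9, 27.1]
347 [57.8, 6.5, 28.7]
350 [58.7, 7.2, 30.4]
353 [59.9, 7.5, 31.2]
356 [60.5, 8.5, 33.7]
359 [62.1, 8.2, 32.9]
362 [63.6, 7.9, 32.3]
365 [64.8, 8.1, 32.9]
368 [66.2, 8.1, 32.6]
371 [67.7, 7.9, 32.2]
374 [68.8, 8.2, 32.9]
377 [69.9, 8.4, 33.6]
380 [71.3, 8.4, 33.5]
383 [72.7, 8.3, 33.4]
386 [74.1, 8.2, 33.1]
389 [75.5, 8.2, 33.0]
392 [87.5, -1.8, 7.7]
395 [89.5, -2.2, 6.8]
```

The cassette is flat: frame top 27.6–27.7 mm along its length, flange top 21.8 mm. The latch tip is at 55.8 mm, against 56 when shut. I'll open only part way so the fingers stay clear of the latch, then retreat.

Call:
{"name": "move_arm", "arguments": {"deltas": [20, 0, 0, 0, 0, 0, 0, 28, 0, 0, 0, 0, 0, 0, 34, 0, 0, 0, 0, 0, 0, 34, 0, 0, 0, 0, 0, 0, 34, 0, 0, 0, 0, 0, 0]}}

```text
t: 16.0
tcp_pos: [0.5769, 0.0485, 0.0364]
tool_rot: [0.091, 0.701, -0.09, 0.701]
force: [-0.5, 0.3, -0.3]
finger_gap: 0.395
```

Call:
{"name": "move_arm", "arguments": {"deltas": [34, -5, 0, 0, 0, 0, 0, 34, -10, 0, 0, 0, 0, 0, 34, -20, 0, 0, 0, 0, 0, 34, -30, 0, 0, 0, 0, 0, 34, -40, 0, 0, 0, 0, 0, 34, -40, 0, 0, 0, 0, 0, 34, -20, 0, 0, 0, 0, 0, 34, 0, 0, 0, 0, 0, 0, 34, 0, 0, 0, 0, 0, 0, 34, 0, 0, 0, 0, 0, 0]}}

```text
t: 17.0
tcp_pos: [0.5756, 0.0483, 0.2]
tool_rot: [0.091, 0.702, -0.09, 0.7]
force: [0.1, -0.7, 0.5]
finger_gap: 0.401
```

```bash
python3 -c "
from geo import *
s=snap('wrist','w9.png');np.savez('pics/w9.npz',**s);s2=snap('scene','s9.png');t=snap('top','t9.png');print(manip.sense()['tcp_pos'],manip.sense()['t'],manip.sense()['finger_gap'])
"
```

```text
[0.57586908 0.04827373 0.1997099 ] 17.15 0.39551499423955544
```

View pics/w9.png

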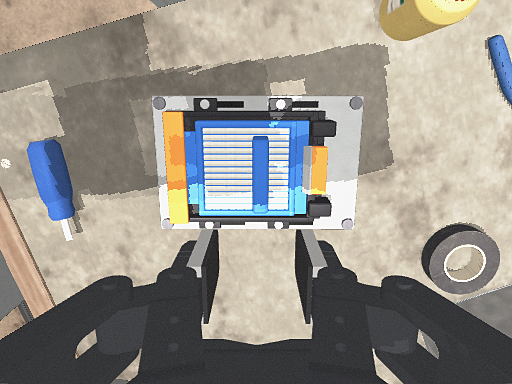

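View pics/s9.png

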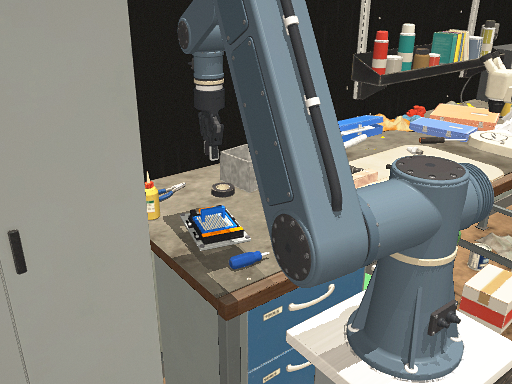

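The wrist view shows the cassette seated between lip (columns 163–187) and latch (303–328), with the fingers clear. I'll run one numeric check and hand in.

```bash
python3 -c "
from geo import *
s=dict(np.load('pics/w9.npz'));P=cloud(s)
Q=np.stack([(P-H)@HX,(P-H)@HY,P[...,2]],-1)*1000
hsv=cv2.cvtColor(s['image'],cv2.COLOR_RGB2HSV)
b=cv2.inRange(hsv,(90,80,40),(130,255,255))>0
m=np.zeros_like(b);m[115:222,180:312]=1;m&=b&(s['depth']>0)
q=Q[m];f=q[(q[:,2]>24)&(q[:,2]<31)];A=np.c_[f[:,:2],np.ones(len(f))];c,*_=np.linalg.lstsq(A,f[:,2],rcond=None)
print('frame n',len(f),'tilt',c[:2],'z at 0',c[2])
print(cv2.minAreaRect(f[:,:2].astype(np.float32)),q[:,0].min(),q[:,0].max())
for u in range(286,334,3):print(u,Q[165,u].round(1).tolist())
print(np.abs(manip.sense()['qd']).max())
job.sign_off()
"
```

```text
frame n 3343 tilt [ 0.00104955 -0.00138738] z at 0 26.536065245492903
((1.4061622619628906, -2.5423583984375), (94.24906921386719, 108.6364517211914), 89.9808578491211) -54.984836342538756 61.2134656747769
286 [40.2, 4.4, 26.4]
289 [43.0, 4.3, 26.3]
292 [45.7, 4.6, 27.5]
295 [48.6, 4.3, 26.3]
298 [52.0, 3.3, 20.9]
301 [54.8, 3.3, 20.8]
304 [56.8, 4.5, 26.7]
307 [59.0, 5.3, 31.0]
310 [61.2, 5.9, 34.4]
313 [64.1, 5.7, 33.3]
316 [66.7, 5.9, 34.3]
319 [69.5, 5.8, 33.4]
322 [72.2, 5.8, 33.7]
325 [74.9, 5.8, 33.6]
328 [82.9, 0.9, 8.0]
331 [86.1, 0.7, 7.1]
0.005923546007133798
the job is handed in; nothing more can be done
```

The cassette is refitted and the job is handed in at about 17 s on the robot's clock; the hand-in itself reports no verdict.

**What I did:** I gripped the handle crossbar and measured the holder shift at about -13.6 mm. At 0.27 rad slope I felt the tongue down to the seat, slid it under the lip until it stalled on the back wall, and swung the flange end down. The force on the tool stayed around 5 N in the readings I took, then dropped as the latch snapped. I opened the fingers only part way and lifted clear.

**Last checks:**
- **Flatness:** the frame plane tilts less than 0.002 rad. Its top read 27.6 mm in the close view against 28 mm expected, and 26.5 mm from farther away. In these views the base also read about 1 mm low, so I take this as camera bias.
- **Latch:** its tip was at 55.8 mm from the holder origin just before release, against 56 mm when shut. The after-release view agreed at roughly 56–57 mm, on a coarse pixel grid, with the nose over the flange.
- **Sideways position:** the last size-box fit (94 x 109 mm) is not a clean outline, so I did not rely on its centre. The tool reading before release put the cassette's y within 0.1 mm of the holder's centre line.
- **Bystanders:** none was touched that I could see. I did not measure their positions again.

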